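# Hold a phone under the bonding press

### The arm

A 6-joint arm with a two-finger parallel gripper is mounted at the origin on a cart in front of the work surface, level with it; the furniture and walls round the work are solid. World frame = base frame: x ahead of the robot, y to its left, z up, the work surface at z = 0. Lengths are in m, angles in degrees, forces in N, time in s.
With the tool pointing down it reaches from about 0.4 to 0.825 m from the base axis. Payload 7 kg.
Tool frame: the origin (TCP) lies on the centre line of the jaws, within the pads' length; the fingertips stand 19 mm ahead of it and the grasp point (between the pads) is the TCP (r.tip_extent is the distance from the TCP to the fingertips, in m); z points along the fingers, y is the line along which they close (so a half turn about z gives the same grasp; the last joint's range is limited). The gripper opens to 88 mm and grips with 3 to 60 N. Pads are 19 mm wide; open, the fingers measure 130 mm over their backs; the gripper's body (78 mm by 193 mm) begins 47 mm behind the grasp point.
Start: joints at [80.506, 20.546, 0.682, 0, -70.136, -16.507], TCP at [0.296, 0.607, 0.246] pointing down, gripper open.
Joint ranges: [-176.03, 176.03], [-82.01, 121.73], [-58.28, 71.71], [-173.87, 95.51], [-174.79, -0.11], [-173.66, 173.66]. Speed limits (degrees/s): [136.94, 136.94, 172.46, 180, 180, 180].

### API

Orientations are given as [roll, pitch, yaw] about the fixed x, y, z axes, in that order (R = Rz(yaw) Ry(pitch) Rx(roll)).
In Python, from plant import r gives the robot as it stands. The module is installed in compiled form; this text tells all that it offers.
- The arm moves only by the tool jog_arm, never from a script. Its argument "deltas" is a list that holds one entry, the list of rows, each a list of 5 numbers: the opening, from -1 (shut) to 1 (fully open), then the shift along the world's x, y, z in cm, then the turn about the world's z in rad. In form: [[[claw, dx, dy, dz, turn], ...]]. A call has 1 to 8 rows; each row shifts and turns the commanded pose from where the row before left it; what a row does not reach is not made up. A row lasts 1/8 s, in which the tool goes at most 62.5 mm and 10.7 degrees, less where a joint would pass 70% of its speed; a pose out of reach is approached as far as the arm can. A call with a gripper value outside its range is refused whole. The fingers move at their own pace and stop on an object; "force" is the grip in N (left out, the last holds). Time passes only in rows, so rows that do not move let the fingers close. It gives the time, the measured TCP pose, the force, the opening and the grip force at its end, in the units of the state.
- r.get_state(): the state, without advancing time (a new reading comes with each control period).
- r.capture(name): name is "side" or "top" or "wrist"; returns the picture (384x512x3 uint8, blue, green, red); there is no depth.
- r.camera_info(name): a dict with "fx", "fy", "cx", "cy" (pixels), "view" (4x4, takes a point from world to camera coordinates). Camera axes: x right, y up, looking along -z (the intrinsics and any distortion apply to the point x, -y, -z); pixel columns grow to the right and rows downward; lengths in m; the calibration is good to about 2 mm. A picture is of the moment at which its call begins: read the wrist's pose just before it. camera_info takes no time and is no camera call; for the wrist camera it gives the pose at the moment of the call.
- r.close_job(): hands the job in; it is judged then, once.
The state is a dict: "time_s": time; "joints": joint angles; "qd": joint speeds; "joint_torque": joint torques, N m; "tcp_pos": TCP position; "eef_rot": TCP orientation; "contact_force": force on the tool from outside, world axes, zero at the start; "moment": the same for the moment, N m; "gripper_width": finger opening in m; "gripper_force": force on a finger pad.
Only numpy, scipy, OpenCV 4.12 (cv2) and the standard library are available. Lean on these libraries where they do the work, as an engineer would, in place of code of your own. Each camera call takes 0.05 s, during which the arm holds its last target. There are 200 camera calls.

### The job

The phone's new screen has just been glued on. Push the phone along the channel of the blue desk press, under the overhanging head, until its end rests against the stop; then pull the orange spring handle out until its white pointer stands over the green mark, and finish while still holding it there, so that the pad keeps the screen pressed. Leave the mouse, the pen and the eraser where they are.

Things in the scene. Friction and masses are not known exactly. Their poses are not given: they have to be found in the camera images.
- press: desk press fixed to the worktop, its -x side with the handle facing the robot. Origin: on the worktop, mid-width of the channel. A grey base plate carries the channel along the press's y axis: floor 6 mm above the worktop, 79 mm wide between rails 10 mm high, from the open mouth at y = +225 mm to the stop at y = -75 mm. A tongue 12 mm high runs under the handle to x = -159 mm
- press_mouth (a point): middle of the channel floor at its open, flared end (press's +y end)
- press_stop (a point): middle of the black stop's face that closes the channel at its -y end, 4 mm above the channel floor; the phone's leading end comes to rest here
- press_head (a point): middle of the top of the blue head that overhangs the channel, 72 mm above the worktop; in the press's frame it spans y = -79 to -5 mm and x = -41 to +77 mm, underside 32 mm above the worktop, on a column behind the channel (x over 45 mm)
- press_pad: black pad under the head, 56 mm (x) by 62 mm (y). Origin: centre of its underside, 18 mm above the worktop with the handle in; comes down 1 mm for each 4 mm of handle travel and then presses on a soft spring (0.5 N per mm) on what lies below it
- press_handle (a joint): pull of the handle in m: 0 fully in (where it rests), grows as it is drawn out along the press's -x axis, at most 0.085. A spring pulls it back: 4 N at 0, rising by 1.3 N per 10 mm, and up to 1.5 N more from the pad
- handle_grip (a point): point to grip on the orange handle, 73 mm above the worktop: an upright block 18 mm in the press's x, 26 mm in its y, from 43 mm below to 11 mm above this point. Grip it from above across its two sides (press's y), nothing stands beside it; a 10 mm rod, 22 to 32 mm below this point, joins it to the head; 31 mm free between block and head when in
- pointer (a point): middle of the white pointer bar under the handle block (3 mm in x by 66 mm in y), 20 mm above the worktop, directly below the handle's grip point; moves with the handle; with the handle in it stands at x = -85 mm, y = -42 mm in the press's frame
- mark (a point): middle of the top of the green marker clip that straddles the tongue under the handle, a band 12 mm in the press's x by 52 mm in y, fixed, 15.5 mm above the worktop; 30 to 60 mm nearer the robot (press's -x) than the pointer at rest
- phone: black phone, 149 x 73 x 8 mm, lying flat screen up on the channel floor with its long side along the channel, near the open end. Origin: centre of its underside; x along its length (which lies along the press's y), z up
- mouse: black computer mouse, 104 x 60 x 36 mm, to be left alone. Origin: centre of its underside
- pen_a: black pen, 145 mm long, 12 mm wide, lying, to be left alone. Origin: centre of its underside
- eraser: small blue-sleeved eraser, 46 x 23 x 13 mm, lying in front of the press, to be left alone. Origin: centre of its underside

How it is judged (in metres and radians):
On the way, in this order (a step that is already met when the one before it is completed fails the run):
1. the phone lies in the channel with its end against the stop (y of phone in the frame of press below 0.004 m and z of phone in the frame of press below 0.01 m and value of joint press_handle below 0.01 m), for 0.2 s.
2. the handle is pulled out to the green mark (x of pointer in the frame of mark between -0.007 and 0.007 m and contact force between the fingers and press_handle above 2 N), for 0.2 s.
At the end, for the whole second after the job is handed in: The gripper still holds the handle (over 2 N) with the pointer within 7 mm of the middle of the green mark and still; the phone lies flat in the channel within 5 mm of the stop with the pad pressing on it (over 0.5 N) (all of step 2 and velocity of joint press_handle between -0.01 and 0.01 m/s and contact force between press_pad and phone above 0.5 N and y of phone in the frame of press below 0.005 m and x of phone in the frame of press between -0.006 and 0.006 m and angle between phone's own z axis and vertical below 0.06 rad and linear speed of phone below 0.02 m/s); the arm keeps its last pose, push and grip.
It fails at once if the mouse is displaced (over 20 mm) (distance of mouse from where it was at the start of the episode above 0.02 m).
It fails at once if the pen is displaced (over 20 mm) (distance of pen_a from where it was at the start of the episode above 0.02 m).
It fails at once if the eraser is displaced (over 20 mm) (distance of eraser from where it was at the start of the episode above 0.02 m).
It also fails if it takes over 51 s, if anything falls off the work surface, if the arm or the gripper's body presses on something with over 40 N, if the wrist force passes 120 N, or if a joint passes its speed limit or range.

## Working session

There is one attempt and no reset: what is moved stays moved. The work goes in short steps, Python scripts to look and compute and a tool call to move; the robot and the scene stay as the last step left them, time stands still between calls to the robot, and variables do not carry over. Pictures are saved under pics/ and viewed, at most 10 in all, crops included, and the job is handed in when it is done.

Besides the shell and the picture viewer there is one more tool, called after "Call:" as name(argument=value, ...), one argument or row to a line, values as JSON. jog_arm: Moves the arm, as the interface text tells. Its arguments: {"type":"object","properties":{"deltas":{"type":"array"},"force":{"type":"number"}},"required":["deltas"]}

```bash
mkdir -p pics
python3 - <<'E'
from plant import r
import cv2
for n in ("top","side"):
    cv2.imwrite(f"pics/{n}0.png",r.capture(n))
    i=r.camera_info(n);print(n,{k:(v if not hasattr(v,'round') else v.round(4) if hasattr(v,'shape') else round(v,2)) for k,v in i.items()})
print(r.get_state(), r.tip_extent)
E
```

```text
top {'fx': 453.26494700299156, 'fy': 453.26494700299156, 'cx': 257.5943003222493, 'cy': 185.23831180788912, 'view': array([[-1.9000e-03, -9.9990e-01,  1.2100e-02,  1.6630e-01],
       [ 9.9740e-01, -1.0000e-03,  7.2400e-02, -5.2320e-01],
       [-7.2400e-02,  1.2200e-02,  9.9730e-01, -1.2227e+00],
       [ 0.0000e+00,  0.0000e+00,  0.0000e+00,  1.0000e+00]])}
side {'fx': 438.31837688678013, 'fy': 438.31837688678013, 'cx': 251.9922820309654, 'cy': 192.84888775387176, 'view': array([[ 0.8279, -0.5606, -0.0168, -0.3274],
       [ 0.2347,  0.3191,  0.9182, -0.2677],
       [-0.5094, -0.7641,  0.3958, -0.6496],
       [ 0.    ,  0.    ,  0.    ,  1.    ]])}
{'time_s': 0.1, 'joints': array([ 8.05062502e+01,  2.05856808e+01,  6.39949143e-01, -1.93211290e-02,
       -7.01344095e+01, -1.65087314e+01]), 'qd': array([-0.03863317, -0.01309446,  0.08764786,  0.05184099,  0.08432388,
       -0.00949718]), 'joint_torque': array([-1.90926177e-03, -5.84163237e+01,  2.93749845e+01,  7.01553315e+00,
        1.01293274e-02, -4.93207472e-05]), 'tcp_pos': array([0.29574299, 0.60631895, 0.24473702]), 'eef_rot': array([ 1.79918001e+02, -5.35985050e-03, -2.60090557e+01]), 'contact_force': array([ 1.11642849, -0.31831977, -0.17663505]), 'moment': array([ 0.03809499,  0.01521234, -0.03562241]), 'gripper_force': 0.0, 'gripper_width': 0.08778962051306298} 0.019
```

View pics/top0.png

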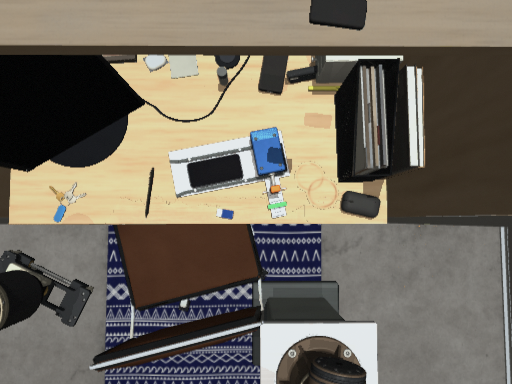

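View pics/side0.png

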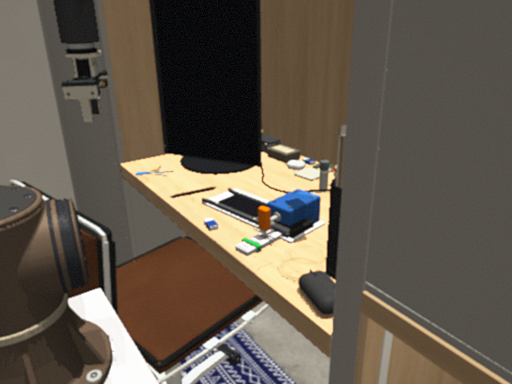

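Run:
```python
import cv2
a=cv2.imread("pics/top0.png")[115:225,155:305]
cv2.imwrite("pics/c1.png",cv2.resize(a,None,fx=5.3333,fy=5.3333,interpolation=cv2.INTER_CUBIC))
```

```text
(no output)
```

View pics/c1.png

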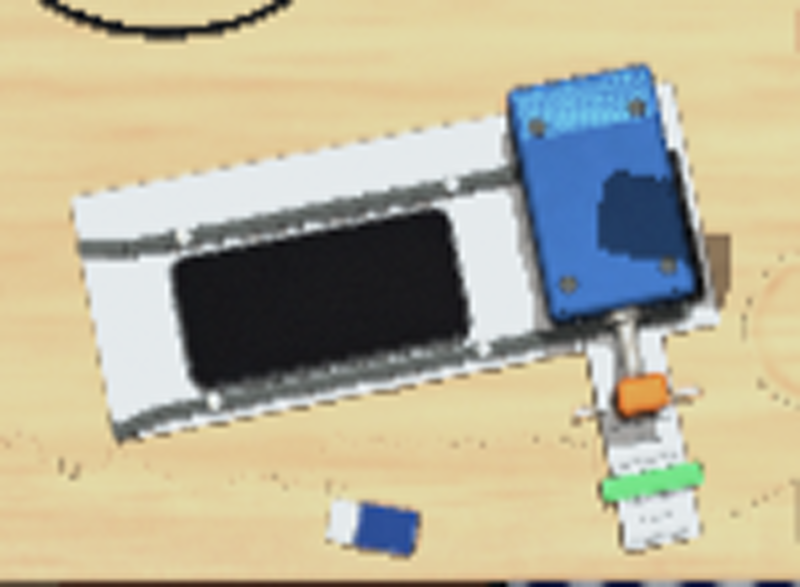

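```bash
cat > h.py <<'E'
import numpy as np, cv2
from plant import r
from scipy.optimize import least_squares
def proj(P,i):
    P=np.atleast_2d(P); c=P@i['view'][:3,:3].T+i['view'][:3,3]
    return np.c_[i['fx']*c[:,0]/-c[:,2]+i['cx'], i['fy']*-c[:,1]/-c[:,2]+i['cy']]
def ray(uv,z,i):
    V=np.linalg.inv(i['view']); d=V[:3,:3]@[(uv[0]-i['cx'])/i['fx'],-(uv[1]-i['cy'])/i['fy'],-1]
    o=V[:3,3]; return o+d*(z-o[2])/d[2]
def w(p,q):
    p=np.atleast_2d(p);c,s=np.cos(q[2]),np.sin(q[2])
    return np.c_[q[0]+c*p[:,0]-s*p[:,1], q[1]+s*p[:,0]+c*p[:,1], p[:,2]]
E
python3 - <<'E'
from h import *
i=r.camera_info("top"); f=lambda c:(np.array(c)+.5)/5.3333-.5+[155,115]
pts=np.array([(-.041,-.005,.072),(-.041,-.079,.072),(.077,-.005,.072),(.077,-.079,.072)])
uv=f([(553,323),(699,298),(511,90),(649,66)])
sol=least_squares(lambda q:(proj(w(pts,q),i)-uv).ravel(),[.65,-.05,.2]);q=sol.x
print("press",q.round(4),np.degrees(q[2]),sol.fun.round(2))
im=cv2.imread("pics/top0.png");hsv=cv2.cvtColor(im,cv2.COLOR_BGR2HSV)
def cen(lo,hi,box):
    m=cv2.inRange(hsv,lo,hi);k=np.zeros_like(m);k[box[1]:box[3],box[0]:box[2]]=m[box[1]:box[3],box[0]:box[2]]
    y,x=np.nonzero(k);return np.array([x.mean(),y.mean()]),cv2.minAreaRect(np.c_[x,y].astype(np.float32)),len(x)
def loc(P): c,s=np.cos(q[2]),np.sin(q[2]);d=P-[q[0],q[1],0];return np.array([c*d[0]+s*d[1],-s*d[0]+c*d[1],d[2]]).round(4)
for n,lo,hi,z,b in (("green",(45,90,90),(80,255,255),.0155,(255,190,300,220)),("orange",(5,200,150),(16,255,255),.084,(260,170,300,200)),("phone",(0,0,0),(179,255,45),.014,(180,150,246,192))):
    c,rect,nn=cen(lo,hi,b);P=ray(c,z,i);print(n,c.round(1),rect,nn,P.round(4),"in press",loc(P))
ph=[ray(u,.014,i) for u in f([(172,260),(445,207),(470,338),(197,390)])]
print("phone",[p.round(4) for p in ph],loc(np.mean(ph,0)))
for n,p in (("stop",(0,-.075,.01)),("grip",(-.085,-.042,.073)),("mouth",(0,.225,.006))): print(n,w(p,q).round(4))
for n,uvp,z in (("er",(372,528),.013),): print(n,ray(f(uvp),z,i).round(4))
for u in ((360,204),(150,192),(258,212),(128,100),(20,215),(340,180)): print(u,ray(u,0,i).round(3))
E
```

```text
press [0.5846 0.1775 0.1855] 10.62661069768418 [-0.26  0.3   0.05 -0.21 -0.71  0.24  0.92 -0.35]
green [277.  204.8] ((276.98077392578125, 204.9038543701172), (3.7262070178985596, 18.8271484375), 78.69007110595703) 73 [0.4698 0.1126 0.0155] in press [-0.1248 -0.0427  0.0155]
orange [nan nan] ((0.0, 0.0), (0.0, 0.0), 0.0) 0 [nan nan nan] in press [nan nan nan]
phone [214.5 170.5] ((214.5192413330078, 170.59616088867188), (24.122283935546875, 51.774658203125), 78.69007110595703) 1236 [0.5645 0.2838 0.014 ] in press [-1.000e-04  1.082e-01  1.400e-02]
phone [array([0.5843, 0.36  , 0.014 ]), array([0.6118, 0.2193, 0.014 ]), array([0.5438, 0.2064, 0.014 ]), array([0.5171, 0.3466, 0.014 ])] [-0.0005  0.1075  0.014 ]
stop [[0.5984 0.1038 0.01  ]]
grip [[0.5088 0.1206 0.073 ]]
mouth [[0.5431 0.3987 0.006 ]]
er [0.4462 0.2565 0.013 ]
(360, 204) [ 0.472 -0.119  0.   ]
(150, 192) [0.506 0.463 0.   ]
(258, 212) [0.451 0.164 0.   ]
(128, 100) [0.765 0.528 0.   ]
(20, 215) [0.443 0.818 0.   ]
(340, 180) [ 0.539 -0.064  0.   ]<stdin>:10: RuntimeWarning: Mean of empty slice.
  ret = ret.dtype.type(ret / rcount)
```

Call:
jog_arm(
  deltas=[
    [[-1,3.1,-2.8,-0.5,-0.116],[-1,3.1,-2.8,-0.5,-0.116],[-1,3.1,-2.8,-1,-0.116],[-1,3.1,-2.8,-1,-0.116],[-1,3.1,-2.8,-1,-0.116],[-1,3.1,-2.8,-1,-0.116],[-1,3.1,-2.8,-1,-0.116],[-1,3.1,-2.8,-1,-0.116]],
  ],
  force=20,
)

```text
time_s: 1.1
tcp_pos: [0.5446, 0.3815, 0.1748]
eef_rot: [180.0, -0.0, -79.4]
contact_force: [-0.6, 0.2, -1.1]
gripper_width: 0.013
gripper_force: 0.0
```

Run:
```python
from h import *
s=r.get_state();i=r.camera_info("wrist");cv2.imwrite("pics/w1.png",r.capture("wrist"));np.save("w1.npy",i,allow_pickle=True)
print(s['time_s'],s['tcp_pos'].round(4),s['eef_rot'].round(2),s['contact_force'].round(2),i['view'].round(3),i['fx'])
```

```text
1.1 [0.5446 0.3815 0.1748] [ 1.7996e+02 -2.0000e-02 -7.9390e+01] [-0.62  0.17 -1.11] [[-0.983 -0.185  0.001  0.606]
 [ 0.177 -0.939 -0.295  0.278]
 [ 0.055 -0.29   0.955 -0.244]
 [ 0.     0.     0.     1.   ]] 283.471346761152
```

View pics/w1.png

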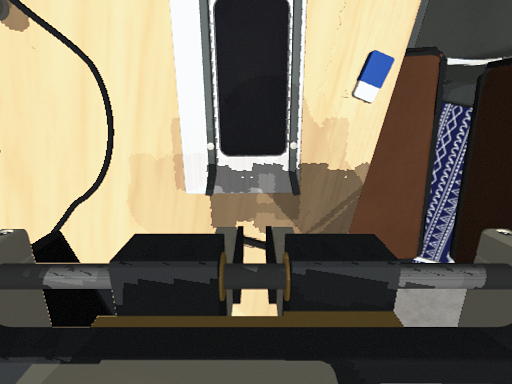

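Run:
```python
from h import *
i=np.load("w1.npy",allow_pickle=True).item()
P={n:ray(u,z,i) for n,u,z in (("end",(252.5,157),.014),("L0",(216,140),.014),("R0",(289.5,140),.014),("L1",(217,20),.014),("R1",(288,20),.014),("tr",(255,193),.006),("rl",(212.5,150),.016),("rr",(294,150),.016))}
for n in P: print(n,P[n].round(4))
a=(P["L1"]+P["R1"]-P["L0"]-P["R0"])/2;print(np.degrees(np.arctan2(a[0],-a[1])))
```

```text
end [0.5511 0.3562 0.014 ]
L0 [0.5921 0.3456 0.014 ]
R0 [0.5162 0.3313 0.014 ]
L1 [0.6074 0.2353 0.014 ]
R1 [0.5422 0.223  0.014 ]
tr [0.5405 0.3978 0.006 ]
rl [0.594  0.3563 0.016 ]
rr [0.5095 0.3404 0.016 ]
10.705246326202916
```

Call:
jog_arm(
  deltas=[
    [[-1,0.1,0,-4,0],[-1,0,0,-4,0],[-1,0,0,-3.5,0],[-1,0,0,-2.3,0],[-1,0,0,-0.9,0],[-1,0,0,0,0]],
  ],
)

```text
time_s: 1.9
tcp_pos: [0.5448, 0.3825, 0.0282]
eef_rot: [180.0, -0.0, -79.2]
contact_force: [0.4, 0.3, 0.6]
gripper_width: 0.0009
gripper_force: 0.0
```

Call:
jog_arm(
  deltas=[
    [[-1,0.19,-1,0,0],[-1,0.28,-1.5,0,0],[-1,0.28,-1.5,0,0],[-1,0.28,-1.5,0,0],[-1,0.28,-1.5,0,0],[-1,0.28,-1.5,0,0],[-1,0.19,-1,0,0],[-1,0.1,-0.5,0,0]],
  ],
)

```text
time_s: 2.9
tcp_pos: [0.5638, 0.2819, 0.0285]
eef_rot: [180.0, -0.0, -79.2]
contact_force: [-0.7, 1.9, 3.6]
gripper_width: 0.0002
gripper_force: 1.5
```

Call:
jog_arm(
  deltas=[
    [[-1,0.1,-0.5,0,0],[-1,0.1,-0.5,0,0],[-1,0.06,-0.3,0,0],[-1,0.06,-0.3,0,0]],
  ],
)

```text
time_s: 3.4
tcp_pos: [0.5669, 0.2665, 0.0285]
eef_rot: [180.0, -0.0, -79.2]
contact_force: [-0.4, 2.0, 2.4]
gripper_width: 0.0002
gripper_force: 1.5
```

Call:
jog_arm(
  deltas=[
    [[-1,0.04,-0.2,0,0],[-1,0.04,-0.2,0,0],[-1,0.02,-0.1,0,0]],
  ],
)

```text
time_s: 3.78
tcp_pos: [0.5679, 0.2615, 0.0285]
eef_rot: [180.0, -0.0, -79.2]
contact_force: [-0.6, 1.6, 1.9]
gripper_width: 0.0005
gripper_force: 1.4
```

Call:
jog_arm(
  deltas=[
    [[-1,0.02,-0.1,0,0],[-1,0.02,-0.1,0,0]],
  ],
)

```text
time_s: 4.03
tcp_pos: [0.5683, 0.2599, 0.0285]
eef_rot: [-180.0, 0.0, -79.2]
contact_force: [-2.8, 6.0, 2.4]
gripper_width: 0.0006
gripper_force: 3.3
```

Call:
jog_arm(
  deltas=[
    [[-1,0.02,-0.1,0,0],[-1,0.02,-0.1,0,0]],
  ],
)

```text
time_s: 4.28
tcp_pos: [0.5685, 0.2595, 0.0286]
eef_rot: [-179.9, 0.1, -79.2]
contact_force: [-6.2, 14.4, 2.3]
gripper_width: 0.0009
gripper_force: 7.1
```

Call:
jog_arm(
  deltas=[
    [[-1,-0.1,0.5,0,0],[-1,-0.1,0.5,2,0],[-1,0,0,4,0],[0.6,0,0,4,0.15],[0.6,-0.7,-2,3,0.18],[0.6,-0.7,-2,1,0.18],[0.6,-1,-2.5,0,0.18],[0.6,-1,-2.5,0,0.18]],
  ],
)

```text
time_s: 5.28
tcp_pos: [0.5319, 0.1762, 0.1682]
eef_rot: [179.9, 0.0, -29.0]
contact_force: [-0.3, 0.2, -0.4]
gripper_width: 0.045
gripper_force: 0.0
```

Call:
jog_arm(
  deltas=[
    [[0.6,-1,-2.5,0,0.18],[0.6,-1,-2.5,0,0.18],[0.6,-0.3,-1.4,0,0.18],[0.6,0,0,0,0.164],[0.6,0,0,0,0]],
  ],
)

```text
time_s: 5.9
tcp_pos: [0.5092, 0.1129, 0.1682]
eef_rot: [180.0, 0.1, 10.9]
contact_force: [-0.1, -0.6, 0.9]
gripper_width: 0.0701
gripper_force: 0.0
```

Run:
```python
from h import *
s=r.get_state();i=r.camera_info("wrist");w1=r.capture("wrist");np.save("w2.npy",i,allow_pickle=True)
t=r.capture("top");cv2.imwrite("pics/top2.png",t);cv2.imwrite("pics/w2.png",w1)
print(s['time_s'],s['tcp_pos'].round(4),s['eef_rot'].round(2),s['contact_force'].round(2))
a=cv2.resize(t[115:225,155:305],(523,384),interpolation=cv2.INTER_CUBIC)
cv2.imwrite("pics/both.png",np.vstack([cv2.resize(a,(400,294)),cv2.resize(w1,(400,300))]))
```

```text
5.9 [0.5092 0.1129 0.1682] [1.7996e+02 7.0000e-02 1.0910e+01] [-0.12 -0.6   0.92]
```

View pics/both.png

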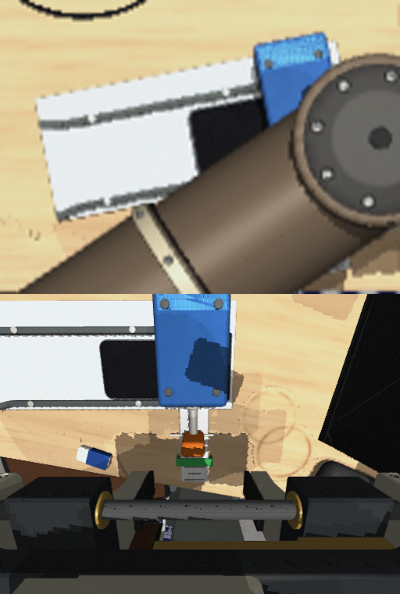

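Run:
```python
import cv2
a=cv2.imread("pics/w2.png")[120:245,120:300]
cv2.imwrite("pics/c2.png",cv2.resize(a,None,fx=4,fy=4,interpolation=cv2.INTER_CUBIC))
```

```text
(no output)
```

View pics/c2.png

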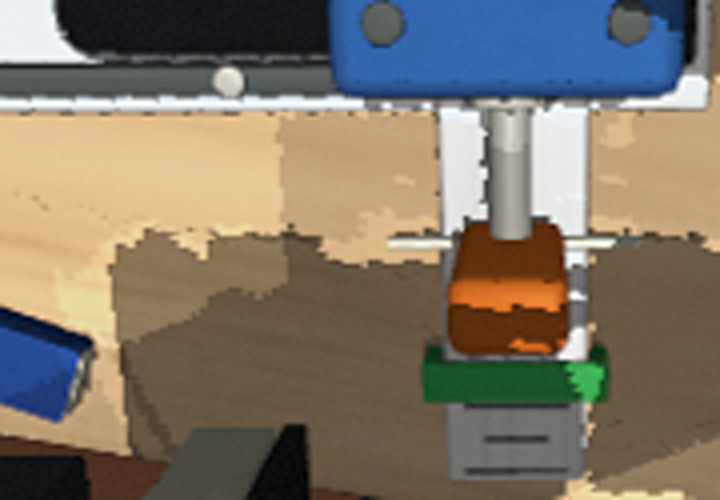

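Run:
```python
from h import *
i=np.load("w2.npy",allow_pickle=True).item()
q=np.array([.5846,.1775,np.radians(10.9)])
def loc(P): c,s=np.cos(q[2]),np.sin(q[2]);d=P-[q[0],q[1],0];return np.array([c*d[0]+s*d[1],-s*d[0]+c*d[1]]).round(4)
for n,c,z in (("top",(509,318),.084),("topL",(448,318),.084),("topR",(570,318),.084),("topback",(509,283),.084),("topfront",(509,355),.084),("ptr",(512,243),.020),("mk1",(516,348),.0155),("mk2",(516,402),.0155),("headL",(335,97),.072),("headR",(683,97),.072)):
    P=ray((np.array(c)+.5)/4-.5+[120,120],z,i);print(n,P.round(4),loc(P))
```

```text
top [0.5123 0.1192 0.084 ] [-0.0821 -0.0435]
topL [0.5098 0.1317 0.084 ] [-0.0821 -0.0308]
topR [0.5147 0.1067 0.084 ] [-0.0821 -0.0563]
topback [0.5198 0.1206 0.084 ] [-0.0744 -0.0436]
topfront [0.5042 0.1177 0.084 ] [-0.0903 -0.0435]
ptr [0.511  0.1197 0.02  ] [-0.0832 -0.0429]
mk1 [0.4807 0.113  0.0155] [-0.1142 -0.0437]
mk2 [0.4649 0.11   0.0155] [-0.1303 -0.0436]
headL [0.5488 0.1629 0.072 ] [-0.0379 -0.0076]
headR [0.5625 0.0922 0.072 ] [-0.0378 -0.0796]
```

Call:
jog_arm(
  deltas=[
    [[0.6,0.2,0.65,-2,0],[0.6,0,0,-3,0],[0.6,0,0,-2.5,0],[0.6,0,0,-2,0],[-1,0,0,0,0],[-1,0,0,0,0],[-1,0,0,0,0],[-1,0,0,0,0]],
  ],
  force=35,
)

```text
time_s: 7.0
tcp_pos: [0.5121, 0.1204, 0.0743]
eef_rot: [-180.0, -0.1, 11.0]
contact_force: [0.6, 0.1, 0.4]
gripper_width: 0.0356
gripper_force: 0.0
```

Call:
jog_arm(
  deltas=[
    [[-1,0,0,0,0],[-1,0,0,0,0],[-1,0,0,0,0]],
  ],
)

```text
time_s: 7.38
tcp_pos: [0.512, 0.12, 0.074]
eef_rot: [180.0, -0.0, 11.0]
contact_force: [0.5, -2.4, 6.6]
gripper_width: 0.0258
gripper_force: 35.0
```

Call:
jog_arm(
  deltas=[
    [[-1,-0.4,-0.08,0,0],[-1,-0.7,-0.13,0,0],[-1,-0.7,-0.14,0,0],[-1,-0.7,-0.13,0,0],[-1,-0.7,-0.14,0,0],[-1,-0.5,-0.1,0,0],[-1,-0.3,-0.06,0,0],[-1,0,0,0,0]],
  ],
)

```text
time_s: 8.38
tcp_pos: [0.4736, 0.1126, 0.074]
eef_rot: [180.0, -0.2, 11.1]
contact_force: [12.3, -7.1, -3.7]
gripper_width: 0.0262
gripper_force: 35.0
```

Run:
```python
from h import *
i=r.camera_info("wrist");a=r.capture("wrist");np.save("w3.npy",i,allow_pickle=True)
s=r.get_state();print(s['tcp_pos'].round(4),s['contact_force'].round(1),s['gripper_force'])
b=r.capture("side")[180:280,180:340]
cv2.imwrite("pics/w3.png",np.vstack([cv2.resize(a[60:260,130:380],(750,375),fx=3,fy=3,interpolation=cv2.INTER_AREA) if 0 else a[90:250,120:380].repeat(2,0).repeat(2,1), cv2.resize(b,(520,270))]))
cv2.imwrite("pics/w3raw.png",a)
```

```text
[0.4738 0.1126 0.074 ] [11.1 -6.2 -4.4] 34.99904215335846
```

View pics/w3.png

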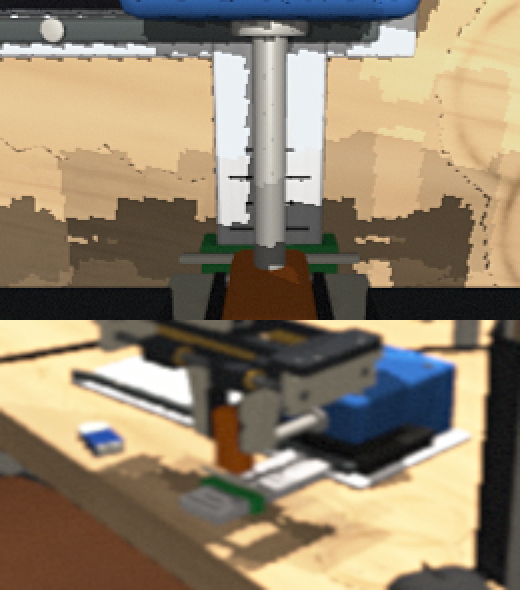

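Run:
```python
from h import *
i=np.load("w3.npy",allow_pickle=True).item()
q=np.array([.5846,.1775,np.radians(10.9)])
def loc(P): c,s=np.cos(q[2]),np.sin(q[2]);d=P-[q[0],q[1],0];return np.array([c*d[0]+s*d[1],-s*d[0]+c*d[1]]).round(4)
for n,c,z in (("ptr",(269,259.5),.020),("mkfront",(270,273.5),.0155),("mkback",(270,235),.0155),("mkback_low",(270,235),.004)):
    P=ray((np.array(c)-.5)/2+[120,90],z,i);print(n,P.round(4),loc(P))
a=cv2.imread("pics/w3raw.png")
for col in (228,280): print([tuple(a[k,col].tolist()) for k in range(203,230)])
```

```text
ptr [0.4726 0.1119 0.02  ] [-0.1224 -0.0432]
mkfront [0.4652 0.1101 0.0155] [-0.13   -0.0436]
mkback [0.4805 0.1131 0.0155] [-0.1144 -0.0435]
mkback_low [0.4763 0.1123 0.004 ] [-0.1186 -0.0436]
[(59, 68, 75), (62, 70, 77), (63, 73, 84), (62, 72, 81), (56, 66, 59), (50, 59, 51), (52, 61, 54), (49, 56, 46), (46, 55, 45), (32, 53, 23), (30, 66, 22), (27, 63, 17), (26, 62, 14), (38, 56, 35), (72, 78, 82), (82, 89, 90), (86, 94, 97), (86, 94, 97), (79, 89, 88), (25, 63, 14), (28, 64, 19), (31, 65, 19), (27, 59, 18), (14, 17, 9), (12, 8, 13), (11, 9, 9), (12, 14, 12)]
[(72, 74, 76), (71, 73, 75), (72, 75, 79), (71, 75, 79), (68, 71, 71), (69, 70, 69), (68, 70, 69), (67, 69, 68), (64, 67, 63), (31, 57, 23), (28, 63, 16), (32, 67, 21), (25, 63, 13), (39, 60, 39), (71, 75, 81), (80, 88, 91), (86, 96, 97), (85, 92, 95), (78, 88, 88), (26, 63, 14), (26, 63, 16), (32, 66, 21), (31, 61, 21), (17, 20, 15), (8, 6, 6), (9, 7, 10), (12, 9, 8)]
```

Call:
jog_arm(
  deltas=[
    [[-1,-0.1,-0.02,0,0],[-1,0,0,0,0],[-1,0,0,0,0],[-1,0,0,0,0],[-1,0,0,0,0]],
  ],
)

```text
time_s: 9.1
tcp_pos: [0.4729, 0.1124, 0.074]
eef_rot: [180.0, -0.2, 11.1]
contact_force: [11.4, -6.6, -4.1]
gripper_width: 0.0263
gripper_force: 35.0
```

Run:
```python
from plant import r
s=r.get_state();print(s['tcp_pos'].round(4),s['contact_force'].round(1),s['gripper_force'],abs(s['qd']).max())
print(r.close_job())
```

```text
[0.4729 0.1124 0.074 ] [11.4 -6.6 -4.1] 34.99920129776001 0.13361412768195335
the job is handed in; nothing more can be done
None
```

I pushed the phone against the stop, pulled the handle out until the pointer was within about 2 mm of the middle of the green mark by my camera measurements, and handed the job in while still gripping it at 35 N; the hand-in returned no verdict.

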